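# Pack the condiment pots into the vacuum box and seal it

### The arm

A 6-joint arm with a two-finger parallel gripper is mounted at the origin on the work surface. World frame = base frame: x ahead of the robot, y to its left, z up, the work surface at z = 0. Lengths are in m, angles in degrees, forces in N, time in s.
With the tool pointing down it reaches from about 0.4 to 0.925 m from the base axis. Payload 3.4 kg.
Tool frame: the origin (TCP) lies between the finger pads; the fingertips stand 22 mm ahead of it and the grasp point (between the pads) lies 3 mm ahead of it; z points along the fingers, y is the line along which they close (so a half turn about z gives the same grasp; the last joint's range is limited). The gripper opens to 85 mm and grips with 20 to 120 N. Pads are 22 mm wide; open, the fingers measure 114 mm over their backs; the gripper's body (76 mm by 85 mm) begins 54 mm behind the grasp point. The pads swing forward as they close: fully open they stand 13 mm farther back than shut.
Start: joints at [65.747, 17.578, 86.31, -0, 76.112, -4.211], TCP at [0.197, 0.54, 0.253] pointing down, gripper open.
Joint ranges: [-179.03, 179.03], [-60, 130.46], [8.19, 133.38], [-81.62, 261.62], [5.75, 156.47], [-153.77, 153.77]. Speed limits (degrees/s): [147.25, 147.25, 180, 180, 180, 180].

### API

Orientations are given as a 3x3 rotation matrix whose columns are the frame's x, y, z axes.
In Python, from station import ctrl gives the robot as it stands.
- The arm moves only by the tool play_rows, never from a script. Its argument "motion" is a list of rows, each a list of 3 entries, a list of its own where there are three numbers: the shift along the world's x, y, z in mm, then the turn about the world's z in rad, then the opening, from 0 (shut) to 1 (fully open). In form: [[[tx, ty, tz], twist, claw], ...]. A call has 1 to 10 rows; each row is the pose to reach, as a shift and turn from the pose commanded when the call began; what a row does not reach only later rows make up. A row lasts 1/12 s, in which the tool goes at most 41.7 mm and 7.16 degrees, less where a joint would pass 70% of its speed; a pose out of reach is approached as far as the arm can. A call with a gripper value outside its range is refused whole. The fingers move at their own pace and stop on an object; "force" is the grip in N (left out, the last holds). Time passes only in rows, so rows that repeat a pose let the fingers close. It gives the time, the measured TCP pose, the force, the opening and the grip force at its end, in the units of the state.
- ctrl.observe(): the state, without advancing time (a new reading comes with each control period).
- ctrl.capture(name): name is "scene" or "top"; returns (picture, depth): 480x640x3 uint8, blue, green, red; 480x640 float32, m along the optical axis (not along the pixel's ray), 0 where there is no reading.
- ctrl.camera_params(name): a dict with "camera_matrix" (3x3 intrinsics, pixels), "R" (3x3) and "t" (3): a world point X has camera coordinates R X + t. Camera axes: x right, y down, z forward; pixel columns grow to the right and rows downward; lengths in m; the calibration is good to about 2 mm. A picture is of the moment at which its call begins. camera_params takes no time and is no camera call.
- ctrl.sign_off(): hands the job in; it is judged then, once.
Trained networks look in the newest picture that a camera, given by its name, has taken for a name from the list of things; names that differ only in an ending like _2 or _b are one class to them, and where a whole thing is asked for, a point or a joint stands for the part that bears it (a point fixed in the world has none). Each returns a list of dicts, best first, with "confidence" (0 to 1); they miss things now and then, are a little off and sometimes report something else, mostly with a low value. They report only what shows in the picture. A call takes as long as a camera call. They do not tell look-alikes from the thing itself.
- ctrl.regions_of(camera, target): "pixels" (480x640 bool, what is visible of it) and "extent" ([centre column, centre row, width, height] in pixels, round what is visible of it).
The state is a dict: "time": time; "joint_positions": joint angles; "dq": joint speeds; "joint_torque": joint torques, N m; "ee_pos": TCP position; "tool_rot": TCP orientation; "ft_force": force on the tool from outside, world axes, zero at the start; "wrist_torque": the same for the moment, N m; "gripper_width": opening from 0.0 (shut) to 1.0 (fully open); "finger_force": force on a finger pad.
Only numpy, scipy, OpenCV 4.12 (cv2) and the standard library are available. Lean on these libraries where they do the work, as an engineer would, in place of code of your own. Each camera call takes 0.05 s, during which the arm holds its last target. There are 200 camera calls.

### The job

Stand every one of the white knobbed condiment pots upright inside the steel storage box, then lay the light wooden lid squarely on the box so that its edges are flush with the box walls all round (either way round will do). Then turn both turnbuttons until they point straight in over the lid, and with the lid so secured press the pump plunger on it fully down to seal the box; finally let go. Leave the other things on the counter where they are.

Things in the scene. Friction and masses are not known exactly. Their poses are not given: they have to be found in the camera images.
- box: open-topped steel storage box, fixed to the counter; outer 170 (x) x 204 (y) x 90 mm high, walls and floor 7 mm thick, inside 156 x 190 mm. Origin: centre of its underside, z up. On the middle of each long side (x = +103 and x = -103 mm, y = 0) stands a round post 18 mm thick and 100 mm high which carries a turnbutton.
- box_mouth (a point): centre of the box's rim plane, 90 mm above its underside; the lid's underside centre belongs here. Axes as the box's.
- latch_far (a joint): angle of the turnbutton on the far post (box x = +103 mm), rad; range -0.5 to 1.62. At 0 its bar points along the box's -y, parallel to the side; it turns clockwise seen from above, to 1.57, where the bar points along the box's -x straight in over the lid. Starts open, between -0.5 and 0.05, clear of the lid's place. Stiff pivot (0.06 N m), it stays where it is left.
- latch_near (a joint): the same for the post on the robot's side (box x = -103 mm): at 0 its bar points along the box's +y, and it turns clockwise seen from above to 1.57, where the bar points along the box's +x over the lid.
- far_pivot (a point): point on the far turnbutton's vertical pivot axis, at the underside of its bar (100.5 mm above the counter, 2.5 mm above the top of a seated lid).
- near_pivot (a point): the same for the near turnbutton.
- far_fin (a point): top of the upright finger fin on the far turnbutton's bar, 37 mm out from the pivot axis and 133.5 mm above the counter. The bar is flat, 18 mm wide, 7 mm thick and reaches 55 mm out from the pivot axis; the fin stands on it, 10 mm thick, 32 mm long along the bar and 26 mm high above the bar. The point turns with the bar.
- near_fin (a point): the same for the near turnbutton.
- lid: flat light-coloured wooden lid 170 (x) x 204 (y) x 8 mm, 0.4 kg, lying loose on the counter; as large as the box's outside. Origin: centre of its underside, z up. A black bar handle, 16 mm thick (x), 70 mm long (y), rises over its centre from 8 to 42 mm above the underside. The pump with the plunger stands at lid x = 0, y = +65 mm, 34 mm wide collar up to 18 mm above the underside.
- lid_grip (a point): point in the middle of the lid's handle, 30 mm above the lid's underside. Axes as the lid's.
- plunger (a joint): travel of the pump plunger pressed down into the lid, m: 0 up, 0.014 fully down. Sprung: about 3 N to start, 8 N fully down; it comes back when released.
- plunger_top (a point): centre of the top of the plunger's round black button, 28 mm in diameter, 48 mm above the lid's underside when up.
- pot1: white ceramic condiment pot, 66 mm in diameter and 44 mm high, with a cylindrical knob on top 20 mm in diameter and 24 mm high (68 mm in all), about 0.2 kg. Origin: centre of its underside, z up. Two to four of the four pots are there; an absent one has no pose.
- pot2: white ceramic condiment pot, 66 mm in diameter and 44 mm high, with a cylindrical knob on top 20 mm in diameter and 24 mm high (68 mm in all), about 0.2 kg. Origin: centre of its underside, z up. Two to four of the four pots are there; an absent one has no pose.
- pot3: white ceramic condiment pot, 66 mm in diameter and 44 mm high, with a cylindrical knob on top 20 mm in diameter and 24 mm high (68 mm in all), about 0.2 kg. Origin: centre of its underside, z up. Two to four of the four pots are there; an absent one has no pose.
- pot4: white ceramic condiment pot, 66 mm in diameter and 44 mm high, with a cylindrical knob on top 20 mm in diameter and 24 mm high (68 mm in all), about 0.2 kg. Origin: centre of its underside, z up. Two to four of the four pots are there; an absent one has no pose.
- mug: blue mug, 76 mm in diameter, 85 mm high; leave it alone. Origin: centre of its underside.
- mill: dark wooden pepper mill, 52 mm in diameter, 145 mm high; leave it alone. Origin: centre of its underside.
- jam: amber glass jar with a black cap and no knob, 72 mm in diameter, 90 mm high; leave it alone. Origin: centre of its underside.
- spoon: wooden spoon 260 mm long lying flat; leave it alone. Origin: on its underside near the middle.
Things that resemble listed ones, but are neither listed nor needed, are in the scene too. What is shaped like the pot3 but purple or red is not meant.

How it is judged (in metres and radians):
On the way, in this order (a step that is already met when the one before it is completed fails the run):
1. all the pots that are there stand upright inside the box (x of pot1 in the frame of box between -0.05 and 0.05 m and y of pot1 in the frame of box between -0.07 and 0.07 m and z of pot1 in the frame of box between -0.001 and 0.015 m and angle between each of pot1, pot2, pot3, pot4's own z axis and vertical below 0.2 rad and x of pot2 in the frame of box between -0.05 and 0.05 m and y of pot2 in the frame of box between -0.07 and 0.07 m and z of pot2 in the frame of box between -0.001 and 0.015 m and x of pot3 in the frame of box between -0.05 and 0.05 m and y of pot3 in the frame of box between -0.07 and 0.07 m and z of pot3 in the frame of box between -0.001 and 0.015 m and x of pot4 in the frame of box between -0.05 and 0.05 m and y of pot4 in the frame of box between -0.07 and 0.07 m and z of pot4 in the frame of box between -0.001 and 0.015 m), for 0.2 s.
2. with both turnbuttons still open, the lid lies flush on the box (all of step 1 and x of lid in the frame of box between -0.004 and 0.004 m and y of lid in the frame of box between -0.004 and 0.004 m and z of lid in the frame of box between 0.087 and 0.093 m and angle between the y axis of lid and the y axis of box, either way round below 0.05 rad and angle between lid's own z axis and vertical below 0.03 rad and value of joint each of latch_near, latch_far below 0.5 rad), for 0.2 s.
3. both turnbuttons point in over the seated lid (x of lid in the frame of box between -0.004 and 0.004 m and y of lid in the frame of box between -0.004 and 0.004 m and z of lid in the frame of box between 0.087 and 0.093 m and angle between the y axis of lid and the y axis of box, either way round below 0.05 rad and angle between lid's own z axis and vertical below 0.03 rad and value of joint each of latch_near, latch_far above 1.35 rad), for 0.2 s.
4. the plunger is pressed fully down on the secured lid (all of step 3 and value of joint plunger above 0.0122 m), for 0.2 s.
At the end, for the whole second after the job is handed in: Every pot present stands upright on the box floor; the lid rests on the rim, centred within 4 mm in x and y and square within 0.05 rad (either way round); both turnbuttons past 1.35 rad; the plunger was pressed past 12.2 mm with the lid secured and is up again; all at rest (all of step 1 and all of step 3 and value of joint plunger below 0.004 m and linear speed of each of lid, pot1, pot2, pot3, pot4 below 0.03 m/s); the robot touches nothing.
It fails at once if one of the other things on the counter is pushed more than 5 cm or knocked over (distance of any of mug, mill, jam, spoon from where it was at the start of the episode above 0.05 m or angle between any of mug, mill, jam's own z axis and vertical above 0.6 rad).
Of pot1, pot2, pot3, pot4 only 2 to 4 are there at a start; the rules pass over those that are not, and their reading is None.
At some moment in a run one of pot1, pot2, pot3, pot4 may be knocked a few centimetres aside while the robot is not near it.
Once in a run the grip may slacken for a moment while it holds something.
It also fails if it takes over 210 s, if anything falls off the work surface, if the arm or the gripper's body presses on something with over 40 N, if the wrist force passes 120 N, or if a joint passes its speed limit or range.

## Working session

There is one attempt and no reset: what is moved stays moved. The work goes in short steps, Python scripts to look and compute and a tool call to move; the robot and the scene stay as the last step left them, time stands still between calls to the robot, and variables do not carry over. Pictures are saved under pics/ and viewed, at most 14 in all, crops included, and the job is handed in when it is done.

Besides the shell and the picture viewer there is one more tool, called after "Request:" by a JSON object that holds its "op" and its "data". play_rows: Moves the arm, as the interface text tells. Its arguments: {"type":"object","properties":{"motion":{"type":"array","items":{"type":"array"}},"force":{"type":"number"}},"required":["motion"]}

```bash
mkdir -p pics
cat > h.py <<'E'
import numpy as np, cv2
from station import ctrl
def cap(n,save=None):
    im,d=ctrl.capture(n)
    if save: cv2.imwrite('pics/'+save,im)
    return im,d
def world(n,d):
    p=ctrl.camera_params(n);K=np.array(p['camera_matrix']);R=np.array(p['R']);t=np.array(p['t'])
    v,u=np.mgrid[0:480,0:640]
    c=np.stack([(u-K[0,2])/K[0,0]*d,(v-K[1,2])/K[1,1]*d,d],-1)
    return (c-t)@R
E
python3 - <<'E'
from h import *
for n in('top','scene'):
    im,d=cap(n,n+'1.png');np.save(n+'1.npy',world(n,d))
    p=ctrl.camera_params(n);print(n,-np.array(p['R']).T@p['t'])
    for o in('box','lid','pot1','mug','mill','jam','spoon','latch_near','plunger'):
        for r in ctrl.regions_of(n,o):
            W=world(n,d)[r['pixels']&(d>0)]
            print(o,round(r['confidence'],2),np.round(r['extent']),np.round(np.median(W,0),3),np.round(W.max(0),3),np.round(W.min(0),3))
E
```

```text
top [ 0.3939191  -0.06668858  1.22879242]
box 0.97 [188. 232. 101. 116.] [0.547 0.187 0.01 ] [0.687 0.311 0.14 ] [ 0.424  0.067 -0.006]
lid 0.56 [363. 201.  91.  73.] [ 0.634 -0.22   0.009] [ 0.73  -0.116  0.054] [ 0.547 -0.327 -0.003]
lid 0.39 [188. 232. 101. 116.] [0.546 0.186 0.01 ] [0.7   0.309 0.14 ] [ 0.424  0.067 -0.005]
lid 0.39 [336. 199.  14.   9.] [ 0.635 -0.156  0.049] [ 0.648 -0.144  0.054] [ 0.621 -0.167  0.023]
pot1 0.96 [402. 290.  31.  28.] [ 0.422 -0.299  0.044] [ 0.457 -0.269  0.073] [ 0.393 -0.335  0.003]
pot1 0.91 [279. 197.  30.  31.] [ 0.637 -0.025  0.044] [0.672 0.008 0.072] [ 0.609 -0.057  0.005]
pot1 0.87 [454. 313.  30.  28.] [ 0.374 -0.423  0.044] [ 0.406 -0.395  0.074] [ 0.34  -0.461  0.001]
pot1 0.83 [433. 357.  34.  32.] [ 0.275 -0.367  0.044] [ 0.305 -0.34   0.072] [ 0.241 -0.406  0.001]
pot1 0.78 [282. 275.  28.  28.] [ 0.461 -0.033  0.044] [0.494 0.    0.073] [ 0.43  -0.066 -0.002]
pot1 0.52 [381. 328.  22. 116.] [ 0.305 -0.253  0.014] [ 0.474 -0.23   0.026] [ 0.214 -0.279 -0.006]
pot1 0.37 [464. 257.  40.  33.] [ 0.499 -0.43   0.088] [ 0.537 -0.405 
[... 2055 characters left out ...]
 [216. 255.  36.  34.] [ 0.438 -0.304  0.044] [ 0.458 -0.269  0.073] [ 0.342 -0.336  0.001]
jam 0.46 [276. 330. 119. 102.] [ 0.646 -0.231  0.01 ] [ 0.73  -0.12   0.052] [ 0.538 -0.327 -0.001]
spoon 0.72 [231. 233.  42.  73.] [ 0.385 -0.253  0.017] [ 0.476 -0.233  0.024] [ 0.215 -0.277 -0.003]
latch_near 0.52 [431. 181.  22.  18.] [0.438 0.194 0.114] [0.45  0.222 0.137] [0.426 0.159 0.102]
latch_near 0.34 [476. 251.  27.  23.] [0.661 0.161 0.114] [0.673 0.202 0.138] [0.619 0.14  0.089]
latch_near 0.32 [216. 255.  36.  36.] [ 0.438 -0.303  0.044] [ 0.458 -0.263  0.073] [ 0.353 -0.336 -0.002]
plunger 0.57 [311. 306.  13.  17.] [ 0.636 -0.158  0.048] [ 0.649 -0.145  0.052] [ 0.586 -0.171  0.007]
```

```bash
ls pics
```

```text
scene1.png
top1.png
```

View pics/top1.png

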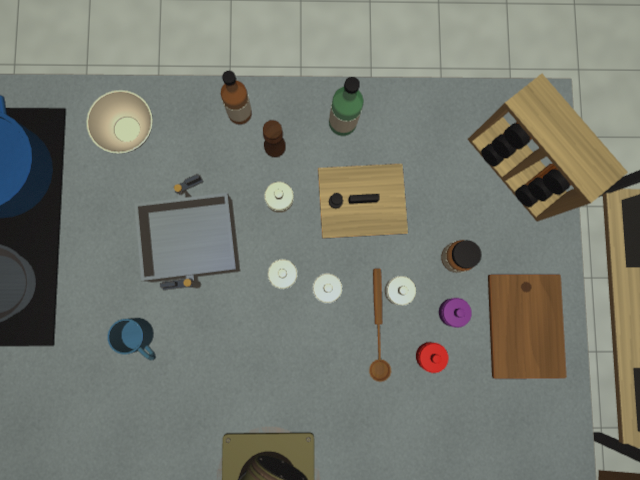

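View pics/scene1.png

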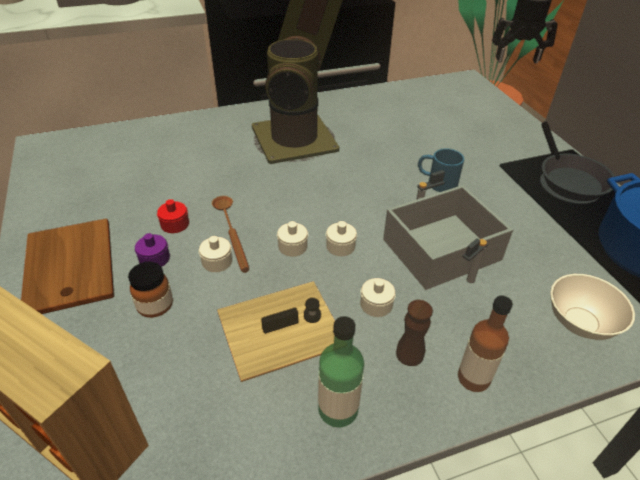

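```bash
cat >> h.py <<'E'
def sel(P,z0,z1,c,r):
    m=np.isfinite(P).all(-1)&(P[...,2]>z0)&(P[...,2]<z1)&(np.hypot(P[...,0]-c[0],P[...,1]-c[1])<r)
    return P[m][:,:2]
def rect(q):
    (c,s,a)=cv2.minAreaRect((q*1000).astype(np.float32))
    a=(a+45)%90-45
    return np.round(c,1),np.round(s,1),round(a,2)
def fitrect(q,hx,hy,x0):
    # fit fixed-size rectangle outline to filled/edge points by max inside count with least size
    from scipy.optimize import minimize
    q=q*1000
    def f(p):
        c,s=np.cos(p[2]),np.sin(p[2]);d=q-p[:2];x=d[:,0]*c+d[:,1]*s;y=-d[:,0]*s+d[:,1]*c
        return (np.maximum(abs(x)-hx,0)**2+np.maximum(abs(y)-hy,0)**2).sum()
    return f
def knobs(P,cs):
    for c in cs:
        q=sel(P,.063,.08,c,.05);b=sel(P,.038,.05,c,.06)
        print(c,'knob',np.round(q.mean(0)*1000,1) if len(q) else None,len(q),'body',rect(b)[:2] if len(b) else None)
E
python3 - <<'E'
from h import *
for n in('top','scene'):
    P=np.load(n+'1.npy');print(n)
    knobs(P,[(.637,-.025),(.461,-.033),(.43,-.13),(.422,-.299)])
    b=sel(P,.084,.095,(.547,.187),.135);print('box rim',rect(b),len(b))
    for c in((.66,.17),(.43,.2)):
        f=sel(P,.128,.145,c,.06);print('fin',rect(f),len(f)); f=sel(P,.1,.127,c,.06);print('bar',rect(f),len(f))
    l=sel(P,.003,.013,(.634,-.22),.15);print('lid',rect(l),len(l))
    h=sel(P,.036,.046,(.634,-.23),.06);print('handle',rect(h),len(h),np.median(h,0))
    h=sel(P,.046,.056,(.634,-.16),.03);print('plunger',rect(h),h.mean(0))
s=ctrl.observe();print(s['ee_pos'],np.round(s['tool_rot'],3),s['gripper_width'])
E
```

```text
top
(0.637, -0.025) knob [640.7 -24.2] 60 body (array([641. , -23.5]), array([65.1, 64.4]))
(0.461, -0.033) knob [461.4 -32.8] 63 body (array([461.4, -33. ]), array([66. , 63.8]))
(0.43, -0.13) knob [ 429.1 -134.5] 63 body (array([ 428.4, -134. ]), array([63.7, 65.7]))
(0.422, -0.299) knob [ 423.1 -302.5] 63 body (array([ 422.7, -302.5]), array([65.9, 64.6]))
box rim (array([536. , 178.5]), array([212.2, 205.1]), 6.77) 1206
fin (array([659.4, 158. ]), array([11.1, 31.2]), 27.99) 73
bar (array([653.1, 170.4]), array([18.9, 63.5]), 23.76) 205
fin (array([434.8, 203. ]), array([10.1, 31.3]), 8.52) 76
bar (array([436.5, 188.9]), array([18.1, 64.3]), 7.12) 193
lid (array([ 634.1, -220.1]), array([297.8, 294.1]), -36.12) 6185
handle (array([ 637.9, -222.4]), array([17. , 68.3]), 3.23) 202 [ 0.6372826  -0.22228591]
plunger (array([ 638.4, -163.5]), array([25.9, 41.4]), 30.42) [ 0.63405763 -0.15725153]
scene
(0.637, -0.025) knob [641.7 -23.8] 78 body (array([641.8, -23.9]), array([66.8, 64.1]))
(0.461, -0.033) knob [462.3 -32.3] 56 body (array([462.6, -33.5]), array([65.7, 66.4]))
(0.43, -0.13) knob [ 429.2 -134.3] 60 body (array([ 430.5, -133.1]), array([65.3, 62.5]))
(0.422, -0.299) knob [ 424.  -302.4] 67 body (array([ 423.5, -301.9]), array([65.2, 65.5]))
box rim (array([543.1, 180.9]), array([218.6, 209. ]), 7.08) 1306
fin (array([659.1, 158.7]), array([ 9.8, 33.6]), 26.58) 80
bar (array([653.8, 170.7]), array([18.2, 63.5]), 24.19) 224
fin (array([435. , 202.8]), array([10.5, 31.7]), 9.31) 63
bar (array([436.8, 190.3]), array([20.6, 64. ]), 6.21) 226
lid (array([ 628.7, -223.4]), array([283.4, 297.6]), 30.96) 7601
handle (array([ 637. , -221.5]), array([20. , 68.8]), 1.1) 312 [ 0.63949362 -0.22257344]
plunger (array([ 632.4, -155.8]), array([24.6, 30. ]), -19.07) [ 0.63394994 -0.15658487]
[0.19710506 0.54016417 0.25331424] [[-0.939  0.343  0.   ]
 [ 0.343  0.939  0.   ]
 [-0.     0.    -1.   ]] 1.0014490561559826
```

```bash
cat >> h.py <<'E'
from scipy.optimize import differential_evolution as DE
def tfit(P,z0,z1,c,hx,hy,w=None):
    q=sel(P,z0,z1,c,.17)*1000
    def f(p):
        k,s=np.cos(p[2]),np.sin(p[2]);d=q-p[:2];x=abs(d[:,0]*k+d[:,1]*s);y=abs(-d[:,0]*s+d[:,1]*k)
        o=np.maximum(x-hx,y-hy) # signed dist outside
        g=lambda v:1/(1+np.exp(np.clip(v,-40,40)/1.))
        if w: return -(g(o)*g(-o-w)).sum()
        return (-g(o)+3*g(abs(o-6)-5)).sum()
    r=DE(f,[(c[0]*1000-20,c[0]*1000+20),(c[1]*1000-20,c[1]*1000+20),(-.25,.35)],seed=1,tol=1e-6,polish=False)
    return np.round([*r.x[:2],np.degrees(r.x[2])],1),round(r.fun),len(q)
def box(P): return tfit(P,.085,.095,(.547,.187),85,102,7)
def lidf(P,c=(.634,-.22),z=.008): return tfit(P,z-.0035,z+.004,c,85,102)
E
python3 - <<'E'
from h import *
for n in('top','scene'):
    P=np.load(n+'1.npy');print(n,box(P),lidf(P))
E
```

```text
top (array([541.3, 178.7,   7. ]), -890, 1184) (array([ 637.7, -221.8,    3.4]), -4535, 5338)
scene (array([541.8, 178.9,   6.9]), -866, 1246) (array([ 637.5, -221.8,    3.3]), -6080, 6647)
```

Request:
{"op": "play_rows", "data": {"motion": [[[0,-40,-10],0.1,0.6],[[30,-80,-20],0.2,0.6],[[60,-120,-30],0.3,0.6],[[90,-160,-40],0.4,0.6],[[120,-200,-50],0.471,0.6],[[150,-230,-60],0.471,0.6]]}}

```text
time: 1.5
ee_pos: [0.3223, 0.3371, 0.2017]
tool_rot: [[-0.992, -0.125, 0.0], [-0.125, 0.992, 0.0], [-0.0, 0.0, -1.0]]
ft_force: [0.9, 1.0, -0.2]
gripper_width: 0.602
finger_force: 0.0
```

Request:
{"op": "play_rows", "data": {"motion": [[[0,-40,0],0,0.5],[[20,-80,10],0,0.5],[[40,-120,10],0,0.5],[[60,-160,10],0,0.5],[[80,-200,10],0,0.5],[[100,-240,10],0,0.5],[[115,-280,10],0,0.5],[[115,-320,10],0,0.5],[[115,-342,10],0,0.5],[[115,-342,10],0,0.5]]}}

```text
time: 2.33
ee_pos: [0.4382, -0.0093, 0.212]
tool_rot: [[-0.993, -0.115, 0.001], [-0.115, 0.993, -0.004], [-0.001, -0.004, -1.0]]
ft_force: [-1.3, 0.4, -0.6]
gripper_width: 0.497
finger_force: 0.0
```

Request:
{"op": "play_rows", "data": {"motion": [[[0,0,0],0,0.5],[[0,0,0],0,0.5]]}}

```text
time: 2.5
ee_pos: [0.4368, -0.0031, 0.2117]
tool_rot: [[-0.993, -0.119, -0.0], [-0.119, 0.993, 0.001], [0.0, 0.001, -1.0]]
ft_force: [0.2, 0.2, 0.3]
gripper_width: 0.5
finger_force: 0.0
```

Request:
{"op": "play_rows", "data": {"motion": [[[15,-20,0],0,0.5],[[25,-29,-30],0,0.5],[[25,-29,-65],0,0.5],[[25,-29,-100],0,0.5],[[25,-29,-125],0,0.5],[[25,-29,-143],0,0.5],[[25,-29,-143],0,0.5],[[25,-29,-143],0,0.5],[[25,-29,-143],0,0],[[25,-29,-143],0,0]], "force": 50}}

```text
time: 3.33
ee_pos: [0.4629, -0.0315, 0.07]
tool_rot: [[-0.993, -0.122, 0.002], [-0.122, 0.993, -0.0], [-0.002, -0.001, -1.0]]
ft_force: [-0.3, 1.4, 4.4]
gripper_width: 0.226
finger_force: 7.9
```

Request:
{"op": "play_rows", "data": {"motion": [[[0,0,0],0,0],[[0,0,0],0,0],[[0,0,0],0,0],[[0,0,0],0,0],[[0,0,20],0,0],[[0,0,60],0,0],[[0,0,100],0,0],[[0,0,140],0,0],[[0,0,160],0,0]]}}

```text
time: 4.08
ee_pos: [0.4636, -0.0327, 0.2336]
tool_rot: [[-0.993, -0.121, 0.007], [-0.121, 0.993, -0.002], [-0.007, -0.002, -1.0]]
ft_force: [1.9, -0.3, -2.3]
gripper_width: 0.209
finger_force: 49.4
```

Request:
{"op": "play_rows", "data": {"motion": [[[6,40,5],0,0],[[12,80,5],0,0],[[18,120,5],0,0],[[24,160,5],0,0],[[30,200,5],0,0],[[36,235,5],0,0],[[38.5,251,5],0,0],[[38.5,251,5],0,0],[[38.5,251,5],0,0],[[38.5,251,-30],0,0]]}}

```text
time: 4.92
ee_pos: [0.5048, 0.2197, 0.2044]
tool_rot: [[-0.993, -0.121, 0.013], [-0.121, 0.993, 0.004], [-0.013, 0.002, -1.0]]
ft_force: [2.5, 1.1, -3.1]
gripper_width: 0.213
finger_force: 49.8
```

Request:
{"op": "play_rows", "data": {"motion": [[[0,0,-35],0,0],[[0,0,-70],0,0],[[0,0,-95],0,0],[[0,0,-115],0,0],[[0,0,-121],0,0],[[0,0,-122],0,0],[[0,0,-122],0,0],[[0,0,-122],0,0.5],[[0,0,-122],0,0.5],[[0,0,-122],0,0.5]]}}

```text
time: 5.75
ee_pos: [0.5014, 0.2184, 0.0775]
tool_rot: [[-0.993, -0.12, 0.002], [-0.12, 0.993, 0.0], [-0.002, 0.0, -1.0]]
ft_force: [0.3, -0.4, 0.0]
gripper_width: 0.498
finger_force: 0.0
```

Request:
{"op": "play_rows", "data": {"motion": [[[0,0,0],0,0.5],[[0,0,35],0,0.5],[[0,0,75],0,0.5],[[0,0,115],0,0.5],[[0,0,140],0,0.5],[[0,-40,140],0,0.5],[[0,-80,140],0,0.5],[[0,-120,140],0,0.5],[[0,-160,140],0,0.5],[[0,-200,140],0,0.5]]}}

```text
time: 6.58
ee_pos: [0.5002, 0.0173, 0.2171]
tool_rot: [[-0.993, -0.122, 0.001], [-0.122, 0.993, -0.0], [-0.001, -0.0, -1.0]]
ft_force: [1.2, 0.5, 0.3]
gripper_width: 0.502
finger_force: 0.0
```

```bash
cat >> h.py <<'E'
def pots():
    """knob centres of white pots, both cameras"""
    for n in('top','scene'):
        im,d=ctrl.capture(n);P=world(n,d)
        hsv=cv2.cvtColor(im,cv2.COLOR_BGR2HSV)
        m=((P[...,2]>.060)&(P[...,2]<.085)&(hsv[...,1]<70)&(hsv[...,2]>120)&(d>0)&(P[...,0]>.3)&(P[...,0]<.75)&(P[...,1]>-.4)&(P[...,1]<.35)).astype(np.uint8)
        k,l,st,c=cv2.connectedComponentsWithStats(m)
        print(n,[(tuple(np.round(P[l==i].mean(0)*1000,1)),int(st[i,4])) for i in range(1,k) if 25<st[i,4]<130])
    s=ctrl.observe();print(round(s['time'],2),np.round(s['ee_pos'],4),round(s['gripper_width'],2))
E
python3 -c "
from h import *
pots()"
```

```text
top [((np.float64(498.0), np.float64(217.4), np.float64(74.8)), 47), ((np.float64(429.0), np.float64(-134.4), np.float64(67.6)), 64), ((np.float64(423.2), np.float64(-302.4), np.float64(68.2)), 63)]
scene [((np.float64(498.1), np.float64(215.4), np.float64(75.3)), 51), ((np.float64(429.5), np.float64(-133.9), np.float64(68.6)), 58), ((np.float64(422.4), np.float64(-302.5), np.float64(68.8)), 55), ((np.float64(738.9), np.float64(328.0), np.float64(60.9)), 29), ((np.float64(641.7), np.float64(-23.5), np.float64(68.4)), 77)]
6.68 [0.5006 0.0135 0.217 ] 0.5
```

Request:
{"op": "play_rows", "data": {"motion": [[[-18,-38,0],0,0.5],[[-36,-76,0],0,0.5],[[-54,-114,0],0,0.5],[[-71,-153,0],0,0.5],[[-71,-153,-35],0,0.5],[[-71,-153,-70],0,0.5],[[-71,-153,-105],0,0.5],[[-71,-153,-130],0,0.5],[[-71,-153,-148],0,0.5],[[-71,-153,-148],0,0.5]]}}

```text
time: 7.52
ee_pos: [0.4279, -0.1331, 0.0659]
tool_rot: [[-0.993, -0.121, -0.005], [-0.121, 0.993, 0.002], [0.005, 0.003, -1.0]]
ft_force: [0.8, -0.5, -0.1]
gripper_width: 0.504
finger_force: 0.0
```

Request:
{"op": "play_rows", "data": {"motion": [[[0,0,0],0,0],[[0,0,0],0,0],[[0,0,0],0,0],[[0,0,0],0,0],[[0,0,0],0,0],[[0,0,30],0,0],[[0,0,70],0,0],[[0,0,110],0,0],[[0,0,150],0,0],[[0,0,165],0,0]]}}

```text
time: 8.35
ee_pos: [0.4318, -0.1351, 0.2396]
tool_rot: [[-0.993, -0.121, 0.009], [-0.121, 0.993, -0.004], [-0.009, -0.005, -1.0]]
ft_force: [1.5, -0.1, -2.1]
gripper_width: 0.21
finger_force: 49.8
```

Request:
{"op": "play_rows", "data": {"motion": [[[12,38,0],0,0],[[24,76,0],0,0],[[36,114,0],0,0],[[48,152,0],0,0],[[60,190,0],0,0],[[72,228,0],0,0],[[82,264,0],0,0],[[82,264,0],0,0],[[82,264,0],0,0],[[82,264,-30],0,0]]}}

```text
time: 9.18
ee_pos: [0.5152, 0.1306, 0.2085]
tool_rot: [[-0.992, -0.123, 0.012], [-0.123, 0.992, 0.001], [-0.012, -0.0, -1.0]]
ft_force: [1.0, 0.5, -3.2]
gripper_width: 0.211
finger_force: 49.9
```

Request:
{"op": "play_rows", "data": {"motion": [[[0,0,-35],0,0],[[0,0,-70],0,0],[[0,0,-100],0,0],[[0,0,-118],0,0],[[0,0,-126],0,0],[[0,0,-127],0,0],[[0,0,-127],0,0],[[0,0,-127],0,0.45],[[0,0,-127],0,0.45],[[0,0,-127],0,0.45]]}}

```text
time: 10.02
ee_pos: [0.5123, 0.1296, 0.0778]
tool_rot: [[-0.993, -0.121, 0.002], [-0.121, 0.993, 0.0], [-0.002, -0.0, -1.0]]
ft_force: [-0.0, -0.5, 0.0]
gripper_width: 0.446
finger_force: 0.0
```

Request:
{"op": "play_rows", "data": {"motion": [[[0,0,0],0,0.45],[[0,0,35],0,0.5],[[0,0,75],0,0.5],[[0,0,115],0,0.5],[[0,0,140],0,0.5],[[0,-40,140],0,0.5],[[-15,-80,140],0,0.5],[[-30,-120,140],0,0.5],[[-45,-160,140],0,0.5],[[-60,-200,140],0,0.5]]}}

```text
time: 10.85
ee_pos: [0.4521, -0.0675, 0.2173]
tool_rot: [[-0.993, -0.122, 0.001], [-0.122, 0.993, -0.0], [-0.001, -0.001, -1.0]]
ft_force: [1.0, -0.4, 0.3]
gripper_width: 0.5
finger_force: 0.0
```

```bash
python3 -c "
from h import *
pots()"
```

```text
top [((np.float64(641.2), np.float64(-23.9), np.float64(67.6)), 56), ((np.float64(508.3), np.float64(125.7), np.float64(73.2)), 68), ((np.float64(497.5), np.float64(215.3), np.float64(74.4)), 64), ((np.float64(423.2), np.float64(-302.4), np.float64(68.2)), 63)]
scene [((np.float64(498.0), np.float64(215.6), np.float64(75.1)), 52), ((np.float64(508.7), np.float64(126.8), np.float64(74.7)), 61), ((np.float64(422.8), np.float64(-302.4), np.float64(69.1)), 58), ((np.float64(641.4), np.float64(-23.8), np.float64(68.4)), 75)]
10.95 [ 0.4506 -0.0711  0.217 ] 0.5
```

Request:
{"op": "play_rows", "data": {"motion": [[[-5,-40,0],0,0.5],[[-10,-80,0],0,0.5],[[-15,-120,0],0,0.5],[[-20,-160,0],0,0.5],[[-25,-200,0],0,0.5],[[-28,-232,0],0,0.5],[[-28,-232,-35],0,0.5],[[-28,-232,-70],0,0.5],[[-28,-232,-105],0,0.5],[[-28,-232,-130],0,0.5]]}}

```text
time: 11.78
ee_pos: [0.4245, -0.2974, 0.0846]
tool_rot: [[-0.993, -0.12, -0.001], [-0.12, 0.993, 0.001], [0.001, 0.001, -1.0]]
ft_force: [0.0, 0.3, 0.0]
gripper_width: 0.501
finger_force: 0.0
```

Request:
{"op": "play_rows", "data": {"motion": [[[0,0,-18],0,0.5],[[0,0,-18],0,0.5],[[0,0,-18],0,0],[[0,0,-18],0,0],[[0,0,-18],0,0],[[0,0,-18],0,0],[[0,0,-18],0,0],[[0,0,30],0,0],[[0,0,70],0,0],[[0,0,110],0,0]]}}

```text
time: 12.62
ee_pos: [0.424, -0.2973, 0.1944]
tool_rot: [[-0.993, -0.121, -0.002], [-0.121, 0.993, 0.002], [0.002, 0.002, -1.0]]
ft_force: [2.0, -0.4, -2.7]
gripper_width: 0.213
finger_force: 49.7
```

Request:
{"op": "play_rows", "data": {"motion": [[[10,38,37],0,0],[[22,76,37],0,0],[[38,114,37],0,0],[[54,152,37],0,0],[[70,190,37],0,0],[[90,228,37],0,0],[[105,265,37],0,0],[[120,300,37],0,0],[[120,300,37],0,0]]}}

```text
time: 13.37
ee_pos: [0.5474, 0.0086, 0.2311]
tool_rot: [[-0.992, -0.126, 0.003], [-0.126, 0.992, 0.005], [-0.004, 0.004, -1.0]]
ft_force: [0.4, -0.8, -2.9]
gripper_width: 0.216
finger_force: 50.1
```

Request:
{"op": "play_rows", "data": {"motion": [[[0,0,0],0,0],[[0,0,0],0,0],[[0,0,0],0,0]]}}

```text
time: 13.62
ee_pos: [0.544, 0.0008, 0.2305]
tool_rot: [[-0.993, -0.12, -0.001], [-0.12, 0.993, -0.001], [0.001, -0.0, -1.0]]
ft_force: [-0.2, -0.1, -2.7]
gripper_width: 0.211
finger_force: 50.1
```

Request:
{"op": "play_rows", "data": {"motion": [[[5,38,0],0,0],[[10,76,0],0,0],[[15,114,0],0,0],[[20,152,0],0,0],[[25,190,0],0,0],[[28,227,0],0,0],[[28,227,0],0,0],[[28,227,0],0,0],[[28,227,-35],0,0],[[28,227,-70],0,0]]}}

```text
time: 14.45
ee_pos: [0.5754, 0.227, 0.1628]
tool_rot: [[-0.993, -0.119, 0.007], [-0.119, 0.993, 0.001], [-0.007, 0.0, -1.0]]
ft_force: [1.2, -0.3, -3.7]
gripper_width: 0.207
finger_force: 50.5
```

Request:
{"op": "play_rows", "data": {"motion": [[[0,0,-35],0,0],[[0,0,-65],0,0],[[0,0,-80],0,0],[[0,0,-85],0,0],[[0,0,-86],0,0],[[0,0,-86],0,0],[[0,0,-86],0,0.45],[[0,0,-86],0,0.45],[[0,0,-86],0,0.45],[[0,0,-86],0,0.45]]}}

```text
time: 15.28
ee_pos: [0.5736, 0.2281, 0.0751]
tool_rot: [[-0.993, -0.12, 0.001], [-0.12, 0.993, 0.0], [-0.001, 0.0, -1.0]]
ft_force: [0.6, 0.1, -0.4]
gripper_width: 0.449
finger_force: 0.0
```

Request:
{"op": "play_rows", "data": {"motion": [[[0,0,35],0,0.5],[[0,0,75],0,0.5],[[0,0,115],0,0.5],[[0,0,140],0,0.5],[[5,-40,140],0,0.5],[[15,-80,140],0,0.5],[[25,-120,140],0,0.5],[[35,-160,140],0,0.5],[[35,-160,140],0,0.5],[[35,-160,140],0,0.5]]}}

```text
time: 16.12
ee_pos: [0.6086, 0.0663, 0.2148]
tool_rot: [[-0.993, -0.117, 0.001], [-0.117, 0.993, -0.0], [-0.001, -0.0, -1.0]]
ft_force: [-0.7, 0.0, -0.0]
gripper_width: 0.5
finger_force: 0.0
```

```bash
python3 -c "
from h import *
pots()"
```

```text
top [((np.float64(641.1), np.float64(-23.9), np.float64(68.5)), 57), ((np.float64(632.5), np.float64(191.3), np.float64(80.0)), 28), ((np.float64(566.9), np.float64(219.5), np.float64(74.1)), 34), ((np.float64(508.3), np.float64(125.5), np.float64(74.2)), 69), ((np.float64(498.2), np.float64(215.2), np.float64(75.0)), 60)]
scene [((np.float64(497.2), np.float64(215.5), np.float64(75.0)), 50), ((np.float64(508.5), np.float64(126.8), np.float64(75.0)), 53), ((np.float64(568.2), np.float64(223.5), np.float64(75.2)), 57), ((np.float64(641.4), np.float64(-23.7), np.float64(68.4)), 74)]
16.22 [0.6078 0.0689 0.2146] 0.5
```

Request:
{"op": "play_rows", "data": {"motion": [[[12,-35,0],0,0.5],[[24,-70,0],0,0.5],[[33,-92,0],0,0.5],[[33,-92,-35],0,0.5],[[33,-92,-70],0,0.5],[[33,-92,-105],0,0.5],[[33,-92,-130],0,0.5],[[33,-92,-146],0,0.5],[[33,-92,-146],0,0.5],[[33,-92,-146],0,0.5]]}}

```text
time: 17.05
ee_pos: [0.6405, -0.0212, 0.0677]
tool_rot: [[-0.992, -0.123, -0.002], [-0.123, 0.992, 0.001], [0.002, 0.001, -1.0]]
ft_force: [0.8, 0.1, 0.2]
gripper_width: 0.497
finger_force: 0.0
```

Request:
{"op": "play_rows", "data": {"motion": [[[0,0,0],0,0],[[0,0,0],0,0],[[0,0,0],0,0],[[0,0,0],0,0],[[0,0,0],0,0],[[0,0,30],0,0],[[0,0,70],0,0],[[0,0,110],0,0],[[0,0,150],0,0],[[0,0,160],0,0]]}}

```text
time: 17.88
ee_pos: [0.6442, -0.0238, 0.2361]
tool_rot: [[-0.993, -0.121, 0.012], [-0.121, 0.993, -0.002], [-0.011, -0.003, -1.0]]
ft_force: [1.6, -0.1, -1.9]
gripper_width: 0.21
finger_force: 49.6
```

Request:
{"op": "play_rows", "data": {"motion": [[[-12,35,0],0,0],[[-25,70,0],0,0],[[-37,105,0],0,0],[[-50,140,0],0,0],[[-56,163,0],0,0],[[-56,163,0],0,0],[[-56,163,0],0,0],[[-56,163,0],0,0]]}}

```text
time: 18.55
ee_pos: [0.5847, 0.1393, 0.2282]
tool_rot: [[-0.993, -0.121, -0.001], [-0.121, 0.993, -0.001], [0.001, -0.001, -1.0]]
ft_force: [0.1, -0.4, -2.7]
gripper_width: 0.216
finger_force: 49.7
```

Grasp z 68.1, commanded z 228; place at ~76.5.

Request:
{"op": "play_rows", "data": {"motion": [[[0,0,-35],0,0],[[0,0,-70],0,0],[[0,0,-105],0,0],[[0,0,-135],0,0],[[0,0,-148],0,0],[[0,0,-152],0,0],[[0,0,-152],0,0],[[0,0,-152],0,0.45],[[0,0,-152],0,0.45],[[0,0,-152],0,0.45]]}}

```text
time: 19.38
ee_pos: [0.586, 0.1391, 0.0772]
tool_rot: [[-0.993, -0.12, 0.002], [-0.12, 0.993, 0.0], [-0.002, -0.0, -1.0]]
ft_force: [-0.1, -0.2, -0.3]
gripper_width: 0.449
finger_force: 0.0
```

Request:
{"op": "play_rows", "data": {"motion": [[[0,0,0],0,0.45],[[0,0,35],0,0.45],[[0,0,75],0,0.45],[[0,0,115],0,0.45],[[0,0,140],-0.1,0.45],[[5,-40,140],-0.2,0.45],[[15,-80,140],-0.3,0.45],[[25,-120,140],-0.4,0.45],[[35,-160,140],-0.5,0.45],[[45,-200,140],-0.6,0.45]]}}

```text
time: 20.22
ee_pos: [0.6303, -0.0619, 0.2175]
tool_rot: [[-0.886, 0.464, 0.001], [0.464, 0.886, -0.0], [-0.001, 0.0, -1.0]]
ft_force: [0.9, 0.9, -0.4]
gripper_width: 0.455
finger_force: 0.0
```

Request:
{"op": "play_rows", "data": {"motion": [[[0,-40,0],-0.12,0.45],[[0,-80,0],-0.24,0.45],[[0,-100,0],-0.36,0.45],[[0,-100,0],-0.48,0.45],[[0,-100,0],-0.6,0.45],[[0,-100,0],-0.72,0.45],[[0,-100,0],-0.84,0.45],[[0,-100,0],-0.96,0.45],[[0,-100,0],-1.03,0.45],[[0,-100,0],-1.03,0.45]]}}

```text
time: 21.05
ee_pos: [0.63, -0.1603, 0.217]
tool_rot: [[-0.06, 0.998, 0.001], [0.998, 0.06, -0.0], [-0.0, 0.001, -1.0]]
ft_force: [-0.5, 0.6, -0.2]
gripper_width: 0.452
finger_force: 0.0
```

Run:
```python
from h import *
pots()
s=ctrl.observe();R=s['tool_rot'];print(np.round(s['joint_positions'],1),'closing yaw',np.degrees(np.arctan2(R[1][1],R[0][1])))
```

```text
top [((np.float64(632.4), np.float64(191.2), np.float64(80.4)), 28), ((np.float64(583.4), np.float64(136.8), np.float64(74.3)), 66), ((np.float64(567.4), np.float64(223.1), np.float64(74.1)), 66), ((np.float64(508.3), np.float64(125.5), np.float64(74.1)), 69), ((np.float64(497.5), np.float64(215.2), np.float64(74.5)), 65), ((np.float64(453.7), np.float64(168.4), np.float64(79.9)), 26)]
scene [((np.float64(497.8), np.float64(215.6), np.float64(75.5)), 49), ((np.float64(508.6), np.float64(126.4), np.float64(75.2)), 58), ((np.float64(568.2), np.float64(223.7), np.float64(75.2)), 58), ((np.float64(584.9), np.float64(137.1), np.float64(75.2)), 61)]
21.15 [ 0.63   -0.1602  0.217 ] 0.45
[-18.   25.   79.7  -0.   75.2 -21.7] closing yaw 3.681695006794055
```

Request:
{"op": "play_rows", "data": {"motion": [[[4,-35,0],0,0.45],[[7.6,-61.6,-20],0,0.45],[[7.6,-61.6,-55],0,0.45],[[7.6,-61.6,-90],0,0.45],[[7.6,-61.6,-125],0,0.45],[[7.6,-61.6,-155],0,0.45],[[7.6,-61.6,-175],0,0.45],[[7.6,-61.6,-183],0,0.45],[[7.6,-61.6,-183],0,0.45],[[7.6,-61.6,-183],0,0.45]]}}

```text
time: 21.98
ee_pos: [0.6381, -0.222, 0.0341]
tool_rot: [[-0.063, 0.998, 0.001], [0.998, 0.063, -0.0], [-0.0, 0.001, -1.0]]
ft_force: [-0.4, -0.2, 0.7]
gripper_width: 0.454
finger_force: 0.0
```

Request:
{"op": "play_rows", "data": {"motion": [[[0,0,0],0,0],[[0,0,0],0,0],[[0,0,0],0,0],[[0,0,0],0,0],[[0,0,0],0,0],[[0,0,0],0,0],[[0,0,10],0,0],[[0,0,25],0,0],[[0,0,45],0,0],[[0,0,45],0,0]], "force": 100}}

```text
time: 22.82
ee_pos: [0.6397, -0.2226, 0.0827]
tool_rot: [[-0.062, 0.998, 0.006], [0.998, 0.062, -0.002], [-0.003, 0.006, -1.0]]
ft_force: [1.8, -0.5, -2.7]
gripper_width: 0.17
finger_force: 98.7
```

Request:
{"op": "play_rows", "data": {"motion": [[[0,0,35],0,0],[[0,0,70],0,0],[[0,10,100],0.01,0],[[-3,35,121],0.02,0],[[-10,65,121],0.03,0],[[-18,95,121],0.04,0],[[-27,125,121],0.05,0],[[-36,155,121],0.06,0],[[-45,185,121],0.06,0],[[-54,215,121],0.06,0]]}}

```text
time: 23.65
ee_pos: [0.5822, -0.0054, 0.1989]
tool_rot: [[-0.122, 0.993, -0.001], [0.993, 0.122, 0.0], [0.0, -0.001, -1.0]]
ft_force: [1.3, 0.3, -4.1]
gripper_width: 0.169
finger_force: 99.1
```

Request:
{"op": "play_rows", "data": {"motion": [[[-8,35,0],0,0],[[-16,70,0],0,0],[[-24,105,0],0,0],[[-32,140,0],0,0],[[-39,170,0],0,0],[[-42,185,0],0,0],[[-42,185,0],0,0],[[-42,185,0],0,0],[[-42,185,0],0,0]]}}

```text
time: 24.4
ee_pos: [0.5413, 0.1776, 0.1992]
tool_rot: [[-0.122, 0.993, -0.001], [0.993, 0.122, -0.001], [-0.001, -0.001, -1.0]]
ft_force: [-0.5, -1.5, -4.4]
gripper_width: 0.17
finger_force: 98.9
```

Run:
```python
from h import *
s=ctrl.observe();R=s['tool_rot'];print(s['ee_pos'],'yaw',np.degrees(np.arctan2(R[1][1],R[0][1])),s['gripper_width'])
for n in('top','scene'):
    im,d=cap(n,n+'2.png');P=world(n,d);q=P[(P[...,2]>.12)&(P[...,2]<.2)&(abs(P[...,0]-.541)<.12)&(abs(P[...,1]-.178)<.12)]
    z=np.histogram(q[:,2],np.arange(.12,.2,.004));zz=z[1][z[0].argmax()]+.002
    print(n,zz,lidf(P,(.541,.179),zz))
```

```text
[0.54126265 0.17763311 0.19919271] yaw 7.013900905028242 0.17015510961433503
top 0.17000000000000004 (array([541.4, 177.2,   6.9]), -4017, 4205)
scene 0.17400000000000004 (array([542.1, 177.5,   6.9]), -3686, 3835)
```

Request:
{"op": "play_rows", "data": {"motion": [[[0,1.3,-20],0,0],[[0,1.3,-40],0,0],[[0,1.3,-55],0,0],[[0,1.3,-65],0,0],[[0,1.3,-70],0,0],[[0,1.3,-72],0,0],[[0,1.3,-73],0,0],[[0,1.3,-74],0,0],[[0,1.3,-74],0,0]]}}

```text
time: 25.25
ee_pos: [0.5422, 0.1796, 0.1264]
tool_rot: [[-0.122, 0.993, 0.002], [0.993, 0.122, 0.0], [0.0, 0.002, -1.0]]
ft_force: [-0.1, 1.0, -4.5]
gripper_width: 0.167
finger_force: 98.8
```

```bash
cat >> h.py <<'E'
def seated(sv=None):
    for n in('top','scene'):
        im,d=cap(n,n+sv+'.png' if sv else None);P=world(n,d)
        print(n,lidf(P,(.541,.179),.098))
        for nm,c in(('far',(.65,.17)),('near',(.435,.19))):
            f=sel(P,.128,.145,c,.09); print(nm,rect(f) if len(f) else None,len(f))
E
python3 - <<'E'
from h import *
print(ctrl.observe()['ee_pos'])
seated('3')
E
```

```text
[0.54222979 0.1795637  0.12639226]
top (array([542.5, 179.2,   6.9]), -3520, 3705)
far (array([659.1, 158. ]), array([10.3, 31.3]), 27.28) 75
near None 0
scene (array([543.1, 179.5,   6.9]), -3688, 3914)
far (array([617.3, 171.2]), array([ 27.5, 113.1]), -16.89) 100
near (array([475.1, 180.2]), array([10.8, 94.1]), -17.88) 25
```

Request:
{"op": "play_rows", "data": {"motion": [[[-1,-0.5,-1],0,0],[[-1,-0.5,-2],0,0],[[-1,-0.5,-3],0,0],[[-1,-0.5,-3],0,0]]}}

```text
time: 25.68
ee_pos: [0.5419, 0.1796, 0.1261]
tool_rot: [[-0.122, 0.993, 0.004], [0.993, 0.122, 0.001], [0.001, 0.005, -1.0]]
ft_force: [-2.5, 0.2, 14.3]
gripper_width: 0.171
finger_force: 101.5
```

Request:
{"op": "play_rows", "data": {"motion": [[[0,0,2],0,0],[[0,0,2],0,0.4],[[0,0,2],0,0.4],[[0,0,2],0,0.4],[[0,0,25],0,0.4],[[0,0,60],0,0.4],[[0,0,95],0,0.4],[[0,-40,110],0,0.4],[[0,-80,110],0,0.2],[[0,-120,110],0,0]], "force": 40}}

```text
time: 26.52
ee_pos: [0.5416, 0.0584, 0.2345]
tool_rot: [[-0.124, 0.992, 0.004], [0.992, 0.124, -0.0], [-0.001, 0.004, -1.0]]
ft_force: [1.2, -0.6, 0.2]
gripper_width: 0.127
finger_force: 0.0
```

Request:
{"op": "play_rows", "data": {"motion": [[[0,-40,0],0,0],[[0,-60,0],0,0],[[0,-60,0],0,0]]}}

```text
time: 26.77
ee_pos: [0.5405, -0.0052, 0.2326]
tool_rot: [[-0.117, 0.993, -0.0], [0.993, 0.117, -0.002], [-0.002, -0.0, -1.0]]
ft_force: [0.0, 1.2, 0.1]
gripper_width: 0.002
finger_force: 0.0
```

Run:
```python
from h import *
s=ctrl.observe();print(s['ee_pos'],s['gripper_width'])
seated('4')
for n in('top','scene'):
    im,d=cap(n);print(n,box(world(n,d)))
a=cv2.imread('pics/scene4.png')[100:340,320:620];cv2.imwrite('pics/c4.png',cv2.resize(a,None,fx=2.4,fy=2.4))
```

```text
[ 0.54052827 -0.00524698  0.23257714] 0.0020472977760888776
top (array([541.6, 179.7,   6.8]), -3844, 4022)
far (array([657.8, 160.2]), array([10.4, 25.2]), 29.02) 55
near (array([434.8, 202.8]), array([10.4, 31.5]), 7.96) 76
scene (array([542.3, 179.6,   7. ]), -4084, 4379)
far (array([658.8, 158.6]), array([11., 34.]), 24.01) 77
near (array([435.3, 204.1]), array([12.7, 32.9]), 5.22) 61
top (array([539.6, 176.4,   6.8]), -129, 420)
scene (array([543.6, 178. ,   6.9]), -354, 440)
```

View pics/c4.png

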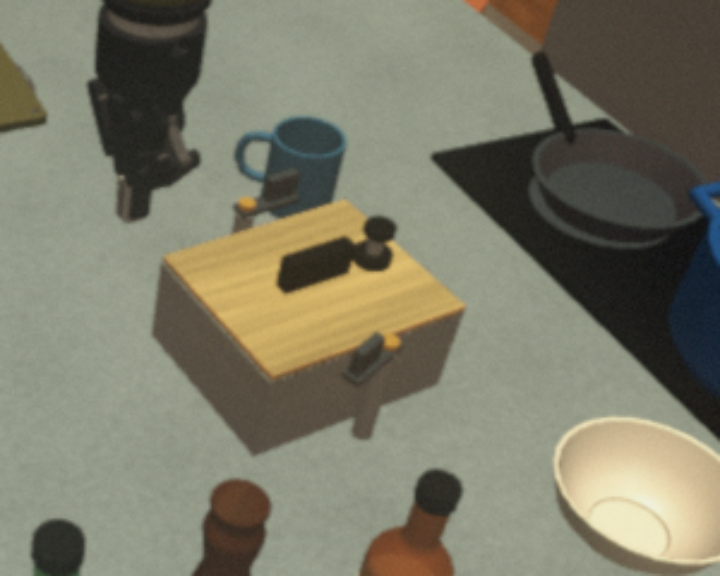

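Request:
{"op": "play_rows", "data": {"motion": [[[30,30,0],0,0],[[60,60,0],0,0],[[90,90,0],0,0],[[115,120,0],0,0],[[140,150,0],0,0],[[152,171,0],0,0],[[152,171,0],0,0],[[152,171,-20],0,0],[[152,171,-20],0,0],[[152,171,-20],0,0]]}}

```text
time: 27.8
ee_pos: [0.6906, 0.171, 0.2109]
tool_rot: [[-0.123, 0.992, -0.005], [0.992, 0.123, -0.001], [-0.0, -0.005, -1.0]]
ft_force: [-0.4, -0.9, 0.8]
gripper_width: -0.003
finger_force: 0.0
```

Request:
{"op": "play_rows", "data": {"motion": [[[2,-5,-25],0,0],[[2,-5,-50],0,0],[[2,-5,-70],0,0],[[2,-5,-76],0,0],[[2,-5,-76],0,0],[[2,-5,-76],0,0]]}}

```text
time: 28.3
ee_pos: [0.6949, 0.165, 0.1377]
tool_rot: [[-0.122, 0.993, 0.001], [0.993, 0.122, 0.0], [0.0, 0.001, -1.0]]
ft_force: [0.6, -1.1, -0.2]
gripper_width: 0.002
finger_force: 0.0
```

Request:
{"op": "play_rows", "data": {"motion": [[[-15,1.5,-1],0,0],[[-21,-4,-1],0,0],[[-27,-8,-1],0,0],[[-35.5,-14,-1],0,0],[[-47,-17,-1],0,0],[[-60.5,-16,-1],0,0],[[-73.5,-9,-1],0,0],[[-81,-2,-1],0,0],[[-85,5,-1],0,0],[[-85,5,-1],0,0]]}}

```text
time: 29.13
ee_pos: [0.6086, 0.1707, 0.1363]
tool_rot: [[-0.123, 0.992, -0.0], [0.992, 0.123, 0.0], [0.0, -0.0, -1.0]]
ft_force: [0.7, 0.4, -0.1]
gripper_width: 0.002
finger_force: 0.0
```

Run:
```python
from h import *
s=ctrl.observe();print(s['ee_pos'],np.round(s['ft_force'],1))
im,d=cap('scene','s5.png');P=world('scene',d)
print(lidf(P,(.541,.179),.098))
a=im[100:340,320:620];cv2.imwrite('pics/c5.png',cv2.resize(a,None,fx=2.4,fy=2.4))
```

```text
[0.60855812 0.17072474 0.13625857] [ 0.7  0.4 -0.1]
(array([542.6, 178.5,   7. ]), -3163, 3405)
```

View pics/c5.png

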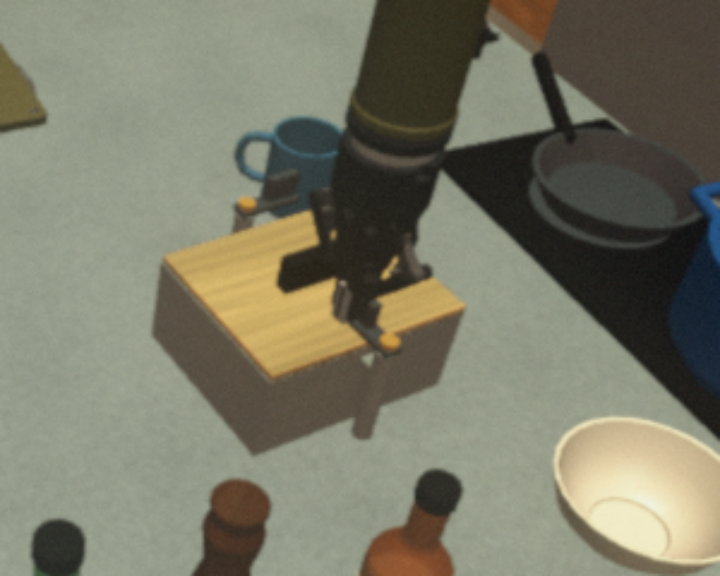

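Request:
{"op": "play_rows", "data": {"motion": [[[0,-12,0],0,0],[[0,-12,35],0,0],[[0,-12,70],0,0],[[-40,-5,70],0,0],[[-80,5,70],0,0],[[-120,15,70],0,0],[[-160,25,70],0,0],[[-200,25,70],0,0],[[-214,25,70],0,0],[[-214,25,70],0,0]]}}

```text
time: 30.02
ee_pos: [0.3907, 0.1936, 0.2051]
tool_rot: [[-0.123, 0.992, -0.005], [0.992, 0.123, -0.002], [-0.001, -0.005, -1.0]]
ft_force: [-1.0, -0.1, 0.3]
gripper_width: -0.004
finger_force: 0.0
```

Request:
{"op": "play_rows", "data": {"motion": [[[0,0,0],0,0],[[0,0,0],0,0]]}}

```text
time: 30.18
ee_pos: [0.3976, 0.195, 0.2061]
tool_rot: [[-0.121, 0.993, 0.002], [0.993, 0.121, 0.0], [0.0, 0.002, -1.0]]
ft_force: [-0.3, 0.3, 0.3]
gripper_width: -0.002
finger_force: 0.0
```

Run:
```python
from h import *
seated()
print(ctrl.observe()['ee_pos'])
```

```text
top (array([541.9, 179.3,   6.8]), -5740, 5938)
far (array([606.9, 185.8]), array([31.2, 10.3]), 9.55) 75
near (array([435.1, 199.4]), array([ 9.5, 25.3]), 6.89) 55
scene (array([542.2, 179.5,   6.9]), -3843, 4149)
far (array([606.6, 187.1]), array([32.3, 13.1]), 12.63) 84
near (array([434.8, 204. ]), array([11.4, 32.9]), 11.86) 63
[0.3977246  0.19501468 0.20585236]
```

Request:
{"op": "play_rows", "data": {"motion": [[[0,1,-30],0,0],[[0,1,-55],0,0],[[0,1,-70],0,0],[[0,1,-70],0,0],[[0,1,-70],0,0],[[0,1,-70],0,0]]}}

```text
time: 30.78
ee_pos: [0.3971, 0.1962, 0.1362]
tool_rot: [[-0.121, 0.993, 0.001], [0.993, 0.121, 0.0], [0.0, 0.001, -1.0]]
ft_force: [0.9, 0.1, -0.8]
gripper_width: 0.001
finger_force: 0.0
```

Request:
{"op": "play_rows", "data": {"motion": [[[9,3,0],0,0],[[18,4.5,0],0,0],[[27,10.5,0],0,0],[[38.5,13.5,0],0,0],[[52,12.5,0],0,0],[[65,6,0],0,0],[[72,-1.5,0],0,0],[[76.5,-8.5,0],0,0],[[76.5,-8.5,0],0,0],[[76.5,-8.5,0],0,0]]}}

```text
time: 31.62
ee_pos: [0.4733, 0.1866, 0.1359]
tool_rot: [[-0.12, 0.993, 0.002], [0.993, 0.12, -0.0], [-0.0, 0.002, -1.0]]
ft_force: [0.0, 0.1, -0.2]
gripper_width: -0.002
finger_force: 0.0
```

Request:
{"op": "play_rows", "data": {"motion": [[[0,12,0],0,0],[[0,12,35],0,0],[[0,12,75],0,0],[[0,-30,75],0,0],[[0,-70,75],0,0],[[0,-110,75],0,0],[[0,-150,75],0,0],[[0,-190,75],0,0],[[0,-190,75],0,0]]}}

```text
time: 32.37
ee_pos: [0.4725, -0.0082, 0.2113]
tool_rot: [[-0.117, 0.993, 0.002], [0.993, 0.117, -0.004], [-0.004, 0.001, -1.0]]
ft_force: [0.0, -0.1, 0.3]
gripper_width: 0.004
finger_force: 0.0
```

Run:
```python
from h import *
seated('6')
for n in('top','scene'):
    im,d=cap(n);P=world(n,d);q=sel(P,.132,.142,(.5336,.2433),.03);print('plunger',q.mean(0),len(q))
print(ctrl.observe()['ee_pos'])
```

```text
top (array([542.3, 180.5,   7.2]), -3816, 3938)
far (array([606.7, 185.8]), array([31.7, 10.1]), 9.02) 76
near (array([476.3, 169.4]), array([32.2, 10.8]), 5.58) 81
scene (array([542.4, 179.5,   6.9]), -3753, 4035)
far (array([606.5, 186. ]), array([33.8, 12.1]), 7.32) 85
near (array([476.3, 169.8]), array([33. , 11.5]), 0.39) 70
plunger [0.53367276 0.24334645] 139
plunger [0.53555022 0.24349248] 113
[ 0.47209695 -0.00156555  0.21082362]
```

Request:
{"op": "play_rows", "data": {"motion": [[[8,35,0],0,0],[[18,70,0],0,0],[[28,105,0],0,0],[[38,140,0],0,0],[[48,175,0],0,0],[[56,210,0],0,0],[[62,244,0],0,0],[[62,244,-20],0,0],[[62,244,-40],0,0],[[62,244,-40],0,0]]}}

```text
time: 33.4
ee_pos: [0.5303, 0.2439, 0.1669]
tool_rot: [[-0.127, 0.992, -0.007], [0.992, 0.127, -0.002], [-0.001, -0.007, -1.0]]
ft_force: [-1.3, -0.3, -0.5]
gripper_width: -0.001
finger_force: 0.0
```

Request:
{"op": "play_rows", "data": {"motion": [[[0,0,0],0,0],[[0,0,-4],0,0],[[0,0,-8],0,0],[[0,0,-12],0,0],[[0,0,-16],0,0],[[0,0,-16],0,0]]}}

```text
time: 33.9
ee_pos: [0.5347, 0.2417, 0.1551]
tool_rot: [[-0.121, 0.993, 0.002], [0.993, 0.121, 0.001], [0.001, 0.002, -1.0]]
ft_force: [-1.0, 1.3, 4.2]
gripper_width: 0.0
finger_force: 2.2
```

Request:
{"op": "play_rows", "data": {"motion": [[[0,0,-4],0,0],[[0,0,-7],0,0],[[0,0,-9],0,0],[[0,0,-10],0,0],[[0,0,-10],0,0],[[0,0,-10],0,0]]}}

```text
time: 34.4
ee_pos: [0.5347, 0.2417, 0.1462]
tool_rot: [[-0.121, 0.993, 0.002], [0.993, 0.121, 0.001], [0.001, 0.002, -1.0]]
ft_force: [-1.8, 0.8, 7.5]
gripper_width: 0.001
finger_force: 3.7
```

Request:
{"op": "play_rows", "data": {"motion": [[[0,0,-1],0,0],[[0,0,-2],0,0],[[0,0,-2.5],0,0],[[0,0,-2.5],0,0],[[0,0,-2.5],0,0]]}}

```text
time: 34.82
ee_pos: [0.5349, 0.2417, 0.1459]
tool_rot: [[-0.121, 0.993, 0.003], [0.993, 0.121, 0.002], [0.001, 0.004, -1.0]]
ft_force: [-5.0, -0.6, 19.8]
gripper_width: -0.002
finger_force: 10.1
```

Request:
{"op": "play_rows", "data": {"motion": [[[0,0,0],0,0],[[0,0,0],0,0],[[0,0,0],0,0],[[0,0,0],0,0],[[0,0,10],0,0],[[0,0,35],0,0],[[0,0,75],0,0],[[0,0,115],0,0],[[0,-30,115],0,0],[[0,-70,115],0,0]]}}

```text
time: 35.65
ee_pos: [0.5364, 0.1732, 0.2608]
tool_rot: [[-0.125, 0.992, 0.008], [0.992, 0.125, 0.003], [0.002, 0.008, -1.0]]
ft_force: [0.2, -1.0, -0.5]
gripper_width: 0.001
finger_force: 0.0
```

Request:
{"op": "play_rows", "data": {"motion": [[[0,-40,0],0,0],[[0,-80,0],0,0],[[0,-120,0],0,0],[[0,-160,0],0,0],[[0,-160,0],0,0],[[0,-160,0],0,0],[[0,-160,0],0,0]]}}

```text
time: 36.23
ee_pos: [0.5338, 0.0112, 0.2571]
tool_rot: [[-0.12, 0.993, -0.0], [0.993, 0.12, 0.001], [0.001, -0.0, -1.0]]
ft_force: [0.4, 0.7, 0.6]
gripper_width: 0.002
finger_force: 0.0
```

Run:
```python
from h import *
seated('7')
im,d=cap('top');P=world('top',d);m=np.hypot(P[...,0]-.534,P[...,1]-.243)<.01;print('plunger z',np.median(P[m][:,2]))
a=cv2.imread('pics/scene7.png')[100:340,320:620];cv2.imwrite('pics/c7.png',cv2.resize(a,None,fx=2.4,fy=2.4))
```

```text
top (array([541.4, 179.8,   6.7]), -3454, 3586)
far None 0
near None 0
scene (array([542.5, 179.6,   6.9]), -3755, 4050)
far (array([606.8, 186.8]), array([32.1, 13.7]), 7.59) 84
near (array([476.8, 170. ]), array([32.1, 12.8]), 1.48) 68
plunger z 0.13804159279088837
```

View pics/c7.png

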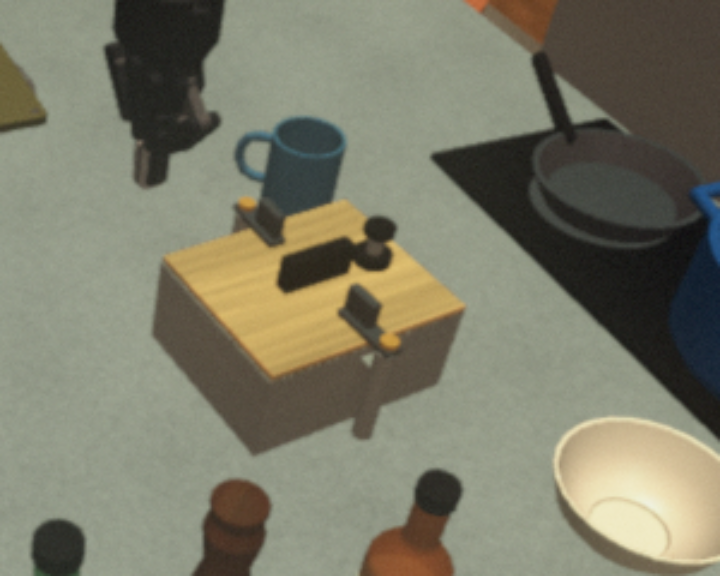

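The crop shows the lid flush on the box, with both turnbuttons (crop pixels 265,225 and 365,315) pointing in over it. The plunger (380,230) is up again and the arm is clear.

```bash
python3 -c "
from station import ctrl
print(ctrl.sign_off())"
```

```text
the job is handed in; nothing more can be done
None
```

I handed the job in after about 36 s of robot time: all four pots stand upright in the box, the lid is flush, both turnbuttons point in over it, and the plunger was pressed to its stop and is up again; the sign-off gave no verdict.

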